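# Weigh the blue centrifuge bucket

### The job

Lift the blue-lidded centrifuge bucket straight up off the two trunnion pins it hangs on, without letting it swing or catch, and stand it gently, upright, in the middle of the balance's pan and let go of it. Leave the yellow-lidded bucket hanging in the rotor.

Things in the scene. Friction and masses are not known exactly. Their poses are not given: they have to be found in the camera images.
- bucket_blue: Aluminium bucket, blue lid, 72 mm diameter, 0.4-0.65 kg. Origin: centre of flat underside, z up; hangs with it 30 mm above the bench. Lid top z=92 mm; on it a blue grip fin, 40 mm along x, 16 thick along y, to z=137: pinch it along y at z=115. Ears on its +x and -x sides (to 48 mm from axis) hang on rotor pins in slots open below; swings freely about x at z=70. Off the pins when raised 20 mm.
- bucket_yellow: The same bucket with a yellow lid and yellow fin, hanging at the rotor's other end (blue may be left or right); its fin's top is 167 mm above the bench. It stays there.
- rotor: Two-place swing-out rotor, grey, fixed on a round foot. Origin: foot's centre on the bench, z up. H-shaped head 136 mm along x, 236 along y, top at z=111 (hub nut 125). Beams along y with inner faces at x=+-56; 10 mm pins point inward from them to x=+-41, at y=+-100, z=100. Buckets hang at y=+100 and y=-100, x=0, axes parallel to the rotor's.
- pan (a point): Centre of the upper face of the balance's round steel pan, 160 mm diameter, level, fixed, 75 mm above the bench; z up. A dark ring of 84 mm diameter marks the middle. The white balance body is lower than the pan, 200 mm wide, and reaches 160 mm towards the robot and 100 mm away from this point.
Not all that is in view belongs to the job. What is shaped like the bucket_yellow but white is not meant.

How it is judged:
By the outcome, as a careful person would: the job done as asked, in the order asked, and still so for the second after the job is handed in, with the robot touching nothing.
It also fails if it takes over 45 s, if anything falls off the work surface, if the arm or the gripper's body presses on something with over 40 N, if the wrist force passes 120 N, or if a joint passes its speed limit or range.

### The arm

A 7-joint arm with a two-finger parallel gripper is mounted at the origin on the work surface. World frame = base frame: x ahead of the robot, y to its left, z up, the work surface at z = 0. Lengths are in m, angles in rad, forces in N, time in s.
With the tool pointing down it reaches from about 0.375 to 0.925 m from the base axis. Payload 3.1 kg.
Tool frame: the origin (TCP) lies at the very end of the fingers, on their centre line; the grasp point (between the pads) lies 19 mm behind it; y points along the fingers, x is the direction in which the jaws open and shut, and the axes are right-handed (so a half turn about y gives the same grasp; the last joint's range is limited). The gripper opens to 85 mm and grips with 20 to 120 N. Pads are 22 mm wide; open, the fingers measure 114 mm over their backs; the gripper's body (76 mm by 85 mm) begins 54 mm behind the grasp point. The pads swing forward as they close: fully open they stand 13 mm farther back than shut.
Start: joints at [-0.098, 0.383, 0.044, 1.598, -0.018, 1.161, -0.05], TCP at [0.65, 0, 0.231] pointing down, gripper open.
Joint ranges: [-2.61, 2.61], [-0.41, 2.15], [-1.48, 1.57], [0, 2.5], [-1.57, 4.71], [0.05, 1.97], [-2.85, 2.85]. Speed limits (rad/s): [2.79, 2.79, 3.14, 3.14, 3.14, 3.14, 3.14].

### API

Orientations are given as a unit quaternion [w, x, y, z].
In Python, from workcell import robot, grab_frame, order gives the robot as it stands. The module is installed in compiled form; this text tells all that it offers.
- The arm moves only by the tool drive_tool, never from a script. Its argument "plan" is a list of rows, each an object with "xyz": the shift along the world's x, y, z in mm, a list of three; "angular": the turn, a rotation vector about the world's x, y, z in degrees, a list of three. A call has 1 to 5 rows; each row is the pose to reach, as a shift and turn from the pose commanded when the call began; what a row does not reach only later rows make up. A row lasts 1/10 s, in which the tool goes at most 50 mm and 8.59 degrees, less where a joint would pass 70% of its speed; a pose out of reach is approached as far as the arm can. A call with a gripper value outside its range is refused whole. "claw" is the finger opening in mm, from 0 to 85.4, set as the call begins (left out, the last holds). The fingers move at their own pace and stop on an object; "force" is the grip in N (left out, the last holds). Time passes only in rows, so rows that repeat a pose let the fingers close. It gives the time, the measured TCP pose, the force and the opening at its end, in the units of the state.
- robot.get_obs(): the state, without advancing time (a new reading comes with each control period).
- grab_frame(name): name is "scene" or "side" or "wrist"; returns a dict with "color" (420x560x3 uint8, red, green, blue), "fov_y" (degrees; the focal length in pixels is half the picture's height over the tangent of half this angle, whatever the lens; pixels are square), "cx", "cy" (the principal point, pixels), "position" and "attitude" of the camera in the world. Camera axes: x right, y down, z forward; pixel columns grow to the right and rows downward; lengths in m; the calibration is good to about 2 mm. The wrist camera is an equidistant fisheye: a pixel r from the principal point sees the ray r / f radians off the axis. A picture is of the moment at which its call begins. There is no depth.
- order.close_job(): hands the job in, once; it reports no verdict.
The state is a dict: "time": time; "joints": joint angles; "dq": joint speeds; "joint_efforts": joint torques, N m; "tool_pos": TCP position; "ee_rot": TCP orientation; "ft_force": force on the tool from outside, world axes, zero at the start; "moment": the same for the moment, N m; "finger_gap": opening from 0.0 (shut) to 1.0 (fully open).
Only numpy, scipy, OpenCV 4.12 (cv2) and the standard library are available. Lean on these libraries where they do the work, as an engineer would, in place of code of your own. Each camera call takes 0.05 s, during which the arm holds its last target.

## Working session

There is one attempt and no reset: what is moved stays moved. The work goes in short steps, Python scripts to look and compute and a tool call to move; the robot and the scene stay as the last step left them, time stands still between calls to the robot, and variables do not carry over. Pictures are saved under pics/ and viewed, and the job is handed in when it is done.

Besides the shell and the picture viewer there is one more tool, called after ">>>" as name(argument=value, ...), one argument or row to a line, values as JSON. drive_tool: Moves the arm, as the interface text tells. Its arguments: {"type":"object","properties":{"plan":{"type":"array"},"claw":{"type":"number"},"force":{"type":"number"}},"required":["plan"]}

```bash
mkdir -p pics; cat > h.py <<'E'
import numpy as np,cv2
from workcell import robot,grab_frame,order
from scipy.spatial.transform import Rotation as R
def rot(a):
    a=np.array(a,float)
    return a if a.shape==(3,3) else R.from_quat([a[1],a[2],a[3],a[0]]).as_matrix()
def ray(fr,u,v,fish=False):
    f=fr['color'].shape[0]/2/np.tan(np.radians(fr['fov_y'])/2)
    x,y=u-fr['cx'],v-fr['cy']
    if fish:
        r=np.hypot(x,y);t=r/f;d=np.array([np.sin(t)*x/max(r,1e-9),np.sin(t)*y/max(r,1e-9),np.cos(t)])
    else: d=np.array([x/f,y/f,1.]);d/=np.linalg.norm(d)
    return np.array(fr['position'],float),rot(fr['attitude'])@d
def plane(fr,u,v,z,fish=False):
    p,d=ray(fr,u,v,fish);return p+d*(z-p[2])/d[2]
def save(fr,n): cv2.imwrite('pics/'+n+'.png',fr['color'][:,:,::-1])
E
python3 - <<'E'
from h import *
o=robot.get_obs();print(o)
for n in ['scene','side','wrist']:
    f=grab_frame(n);save(f,n+'0');print(n,f['fov_y'],f['cx'],f['cy'],f['position'],f['attitude'])
E
```

```text
{'time': 0.0, 'joints': array([-0.09779793,  0.38386398,  0.04385449,  1.59960429, -0.01792302,
        1.16117669, -0.04989254]), 'dq': array([ 0.00066781, -0.00083288,  0.00010682,  0.00079079, -0.00051281,
        0.00044186,  0.00033673]), 'joint_efforts': array([-8.41360106e-04, -4.33466363e+01,  1.02427706e+00, -2.49513745e+01,
        1.06121189e-02,  1.12996699e-02, -5.17373280e-06]), 'tool_pos': array([ 6.49047720e-01, -1.41563136e-05,  2.29854699e-01]), 'ee_rot': array([-0.7070599 ,  0.70715242, -0.00091917, -0.00095906]), 'ft_force': array([0.37781436, 0.04211011, 0.33908296]), 'moment': array([-0.03344725,  0.02944138, -0.01604756]), 'finger_gap': 1.0027007660585734}
scene 49.05785285125115 272.42217318657833 210.81088422720745 [ 1.12620608 -0.19149787  0.86074883] [-0.28695355  0.76954162  0.53825272 -0.18906975]
side 53.97471212487968 279.01977032008074 212.64146283505116 [ 0.11207124 -0.69867992  0.62791868] [-0.47005734  0.85548484 -0.18748068  0.10973962]
wrist 65.70646984690485 272.0611835301168 214.15595431786278 [0.64827654 0.06665176 0.3722617 ] [ 1.32914851e-01  9.91126556e-01  1.32871398e-04 -1.33235080e-03]
```

View pics/scene0.png

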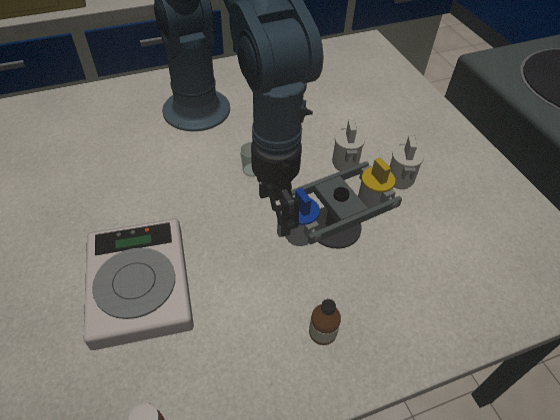

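View pics/side0.png

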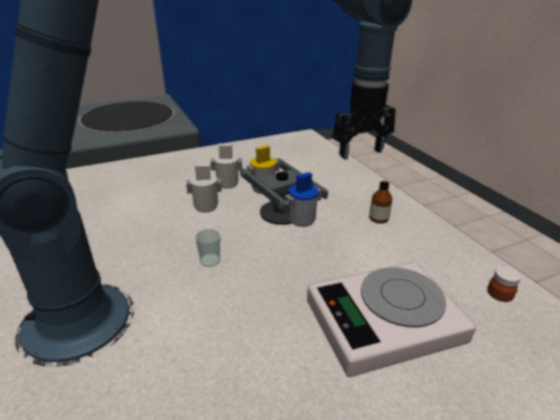

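View pics/wrist0.png

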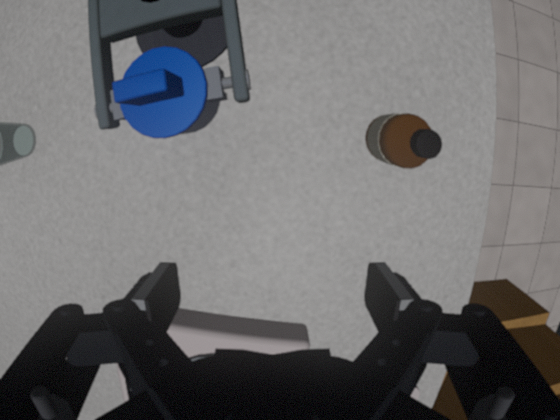

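The blue bucket hangs at the rotor's near end (scene ~(305,210), wrist ~(163,92)). The balance is on the robot's right, with the pan ring at scene (133,281) and side (403,294). The bottle, cup and white buckets are distractors. I'll measure next.

```bash
cat > m.py <<'E'
from h import *
def blobs(f,kind):
    hsv=cv2.cvtColor(f['color'],cv2.COLOR_RGB2HSV)
    lo,hi={'b':((108,150,50),(125,255,255)),'y':((18,150,80),(32,255,255))}[kind]
    m=cv2.inRange(hsv,lo,hi)
    n,l,s,c=cv2.connectedComponentsWithStats(m)
    return m,l,[(i,s[i].tolist(),c[i].round(1).tolist()) for i in range(1,n) if s[i,4]>150]
if __name__=='__main__':
    for n in ['scene','side','wrist']:
        f=grab_frame(n)
        for k in 'by': print(n,k,blobs(f,k)[2])
        if n=='wrist': c=f['color'][0:230,60:300];s=3.3
        elif n=='scene': c=f['color'][130:260,260:450];s=4
        else: c=f['color'][130:240,220:350];s=5
        im=cv2.resize(c[:,:,::-1],None,fx=s if n!='wrist' else 2.6,fy=s if n!='wrist' else 2.6,interpolation=cv2.INTER_CUBIC)
        cv2.imwrite('pics/z_'+n+'.png',im)
    f=grab_frame('scene');cv2.imwrite('pics/z_pan.png',cv2.resize(f['color'][210:350,70:210,::-1],None,fx=4,fy=4,interpolation=cv2.INTER_CUBIC))
E
python3 m.py
```

```text
scene b [(5, [475, 0, 27, 26, 206], [490.1, 11.4]), (218, [296, 188, 24, 36, 377], [307.6, 208.1])]
scene y [(2, [362, 167, 33, 25, 438], [377.2, 181.1])]
side b [(1, [0, 0, 20, 149, 1620], [6.3, 53.6]), (2, [154, 0, 206, 145, 24339], [257.5, 63.8]), (3, [288, 173, 31, 27, 534], [303.2, 187.7])]
side y [(1, [251, 146, 25, 23, 377], [262.8, 158.7])]
wrist b [(1, [112, 46, 94, 91, 5549], [160.9, 94.6])]
wrist y []
```

View pics/z_wrist.png

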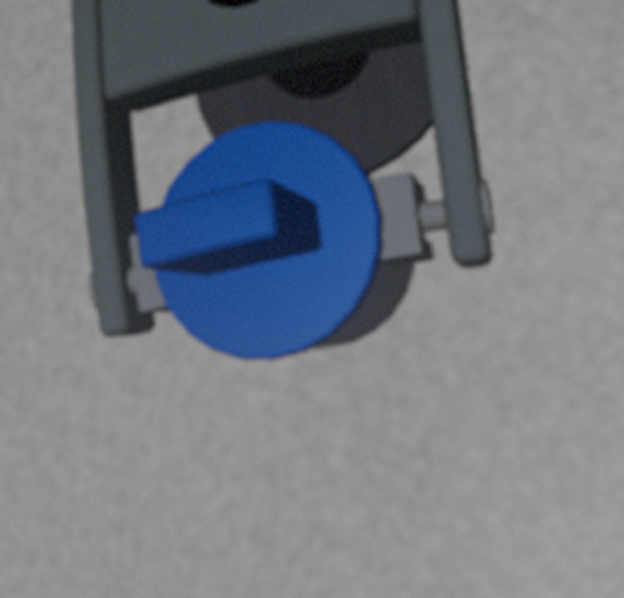

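View pics/z_scene.png

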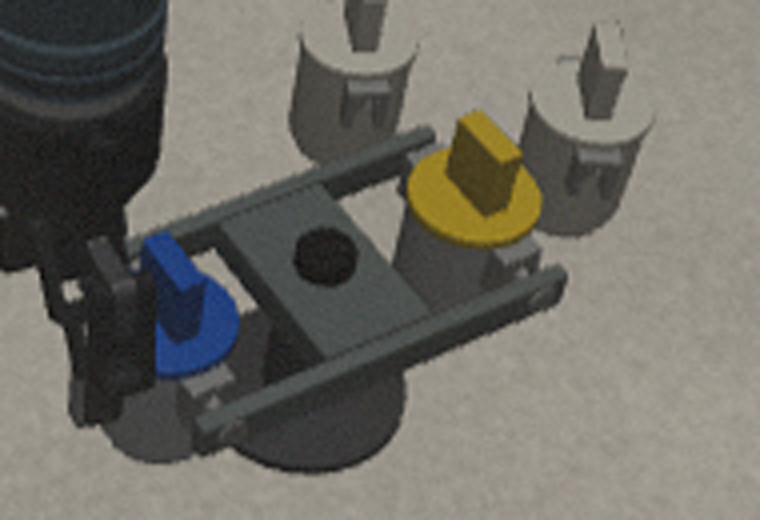

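View pics/z_pan.png

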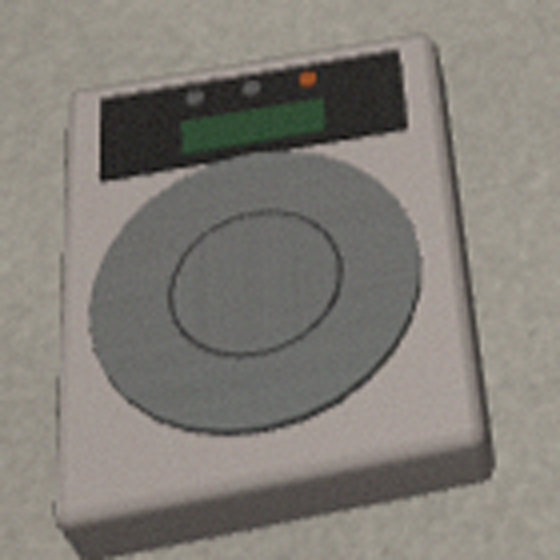

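View pics/z_side.png

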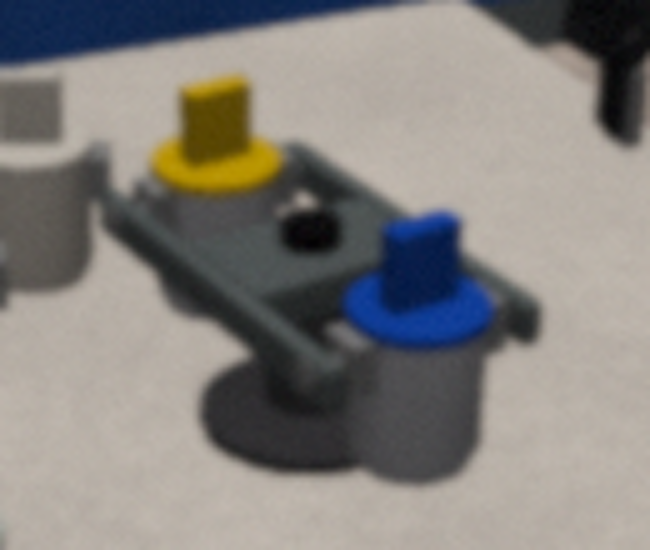

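```bash
cat > m2.py <<'E'
from h import *
f=grab_frame('wrist')
c=np.array([[136,214],[272,180],[277,234],[147,265]])/2.6+[60,0]
P=np.array([plane(f,u,v,.167,True) for u,v in c]);print(P.round(4));print('fin',P.mean(0))
a=(P[1]+P[2]-P[0]-P[3])/2;print('finlen',np.linalg.norm(a),np.degrees(np.arctan2(a[1],a[0])),'w',np.linalg.norm(P[1]-P[2]))
hsv=cv2.cvtColor(f['color'],cv2.COLOR_RGB2HSV);m=cv2.inRange(hsv,(105,120,40),(125,255,255))
cn=max(cv2.findContours(m,0,1)[0],key=cv2.contourArea)
pts=np.array([plane(f,p[0][0],p[0][1],.122,True)[:2] for p in cn])
pp=pts[(cn[:,0,0]>130)]
A=np.c_[2*pp,np.ones(len(pp))];s=np.linalg.lstsq(A,(pp**2).sum(1),rcond=None)[0];print('lid circle',s[:2],np.sqrt(s[2]+s[0]**2+s[1]**2))
for p in [(104,325),(472,258),(95,2),(432,2)]: print('beam',plane(f,p[0]/2.6+60,p[1]/2.6,.111,True))
for n,roi in [('scene',(133,281)),('side',(403,294))]:
    f=grab_frame(n);g=cv2.GaussianBlur(cv2.cvtColor(f['color'],cv2.COLOR_RGB2GRAY),(0,0),4).astype(float)-cv2.GaussianBlur(cv2.cvtColor(f['color'],cv2.COLOR_RGB2GRAY),(0,0),.6)
    q=plane(f,*roi,.075);pts=[]
    for it in range(2):
      pts=[]
      for v in range(roi[1]-40,roi[1]+40):
        for u in range(roi[0]-45,roi[0]+45):
          w=plane(f,u,v,.075)
          if abs(np.hypot(*(w-q)[:2])-.042)<(.012 if it==0 else .004) and g[v,u]>4: pts.append(w[:2])
      pts=np.array(pts);A=np.c_[2*pts,np.ones(len(pts))];s=np.linalg.lstsq(A,(pts**2).sum(1),rcond=None)[0];q=np.r_[s[:2],.075]
    print(n,'pan',len(pts),s[:2],np.sqrt(s[2]+s[0]**2+s[1]**2))
f=grab_frame('scene')
for p in [(325,255),(150,240),(470,115)]: print(plane(f,p[0]/4+260,p[1]/4+130,.125 if p[0]==325 else .167))
f=grab_frame('side')
for p,z in [((310,225),.125),((425,220),.167),((215,85),.167)]: print('side',plane(f,p[0]/5+220,p[1]/5+130,z))
E
python3 m2.py
```

```text
[[0.5404 0.1028 0.167 ]
 [0.579  0.1075 0.167 ]
 [0.5804 0.0934 0.167 ]
 [0.5437 0.0888 0.167 ]]
fin [0.56086916 0.09812118 0.167     ]
finlen 0.03798923775545534 6.991226092757542 w 0.014169080275407997
lid circle [0.56035766 0.09869531] 0.03690751613771435
beam [0.49755543 0.07609779 0.111     ]
beam [0.62418459 0.08976801 0.111     ]
beam [0.4899575  0.19479696 0.111     ]
beam [0.61099229 0.17558856 0.111     ]
scene pan 267 [ 0.58480145 -0.26690652] 0.040937675805848193
side pan 292 [ 0.58298934 -0.26867056] 0.04119629591485571
[0.55297223 0.19545557 0.125     ]
[0.54614846 0.09287893 0.167     ]
[0.51842922 0.29440367 0.167     ]
side [0.5419532  0.18720443 0.125     ]
side [0.5601972  0.09523393 0.167     ]
side [0.53102136 0.28938355 0.167     ]
```

>>> drive_tool(
  plan=[
    {"xyz":[-9,10,4],"angular":[0,0,-8]},
    {"xyz":[-18,20,8],"angular":[0,0,-16]},
    {"xyz":[-27,30,12],"angular":[0,0,-24]},
    {"xyz":[-36,40,16],"angular":[0,0,-32]},
    {"xyz":[-44,49,20],"angular":[0,0,-40]},
  ],
  claw=60,
  force=50,
)

```text
time: 1.1
tool_pos: [0.6056, 0.0497, 0.2515]
ee_rot: [0.664, -0.664, 0.244, -0.244]
ft_force: [0.8, -0.2, -0.4]
finger_gap: 0.7
```

>>> drive_tool(
  plan=[
    {"xyz":[-9,10,0],"angular":[0,0,-8.5]},
    {"xyz":[-18,20,0],"angular":[0,0,-17]},
    {"xyz":[-27,30,0],"angular":[0,0,-25.5]},
    {"xyz":[-36,40,0],"angular":[0,0,-34]},
    {"xyz":[-45,49,0],"angular":[0,0,-42]},
  ],
)

```text
time: 1.6
tool_pos: [0.5606, 0.0987, 0.2514]
ee_rot: [0.533, -0.532, 0.465, -0.465]
ft_force: [0.0, -0.3, -0.3]
finger_gap: 0.706
```

>>> drive_tool(
  plan=[
    {"xyz":[0,0,0],"angular":[0,0,-1]},
    {"xyz":[0,0,0],"angular":[0,0,-1]},
    {"xyz":[0,0,0],"angular":[0,0,-1]},
  ],
)

```text
time: 1.9
tool_pos: [0.5616, 0.0971, 0.2514]
ee_rot: [0.53, -0.53, 0.468, -0.469]
ft_force: [0.5, -0.5, 0.1]
finger_gap: 0.705
```

```bash
python3 - <<'E'
from h import *
o=robot.get_obs();print(o['time'],o['tool_pos'],rot(o['ee_rot']).round(4),o['finger_gap'],o['ft_force'])
f=grab_frame('wrist');save(f,'w1');print(f['position'],f['attitude'])
f=grab_frame('side');save(f,'s1')
E
```

```text
1.9 [0.56157804 0.09711456 0.25142312] [[ 1.228e-01  7.000e-04  9.924e-01]
 [-9.924e-01 -4.000e-04  1.228e-01]
 [ 5.000e-04 -1.000e+00  6.000e-04]] 0.7051331064113576 [ 0.4802669  -0.46891396  0.05234309]
[0.6266885  0.10510275 0.39375169] [ 0.09954296  0.74253125 -0.65643738 -0.08847886]
```

View pics/w1.png

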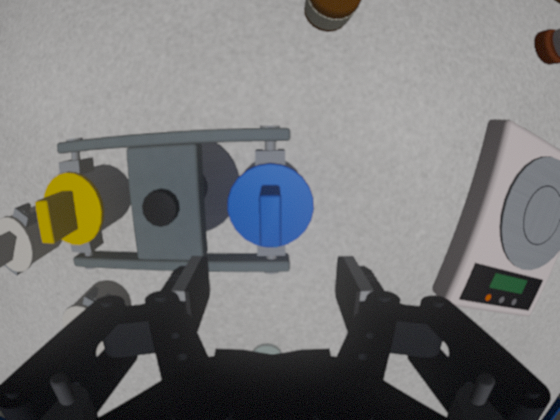

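View pics/s1.png

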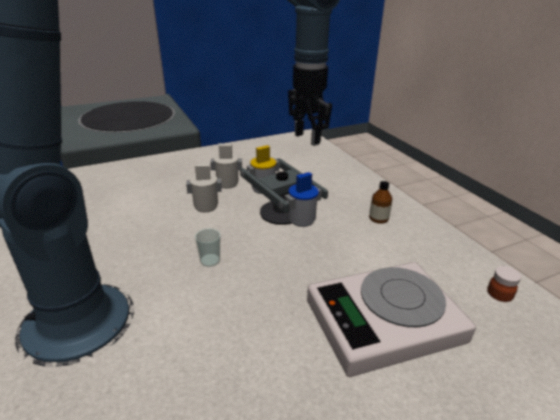

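The gripper is over the blue bucket, with the fin at about (270,215) and its long side parallel to the pads. I'll refine the fin pose and rotor yaw.

```bash
python3 - <<'E'
from h import *
f=grab_frame('wrist')
cv2.imwrite('pics/z2.png',cv2.resize(f['color'][115:285,200:330,::-1],None,fx=3.5,fy=3.5,interpolation=cv2.INTER_CUBIC)[:595])
hsv=cv2.cvtColor(f['color'],cv2.COLOR_RGB2HSV);m=cv2.inRange(hsv,(105,120,40),(125,255,255))
cn=max(cv2.findContours(m,0,1)[0],key=cv2.contourArea)
pp=np.array([plane(f,p[0][0],p[0][1],.122,True)[:2] for p in cn if p[0][1]<235])
A=np.c_[2*pp,np.ones(len(pp))];s=np.linalg.lstsq(A,(pp**2).sum(1),rcond=None)[0];print('lid',s[:2],np.sqrt(s[2]+s[0]**2+s[1]**2))
my=cv2.inRange(hsv,(18,120,60),(34,255,255));cn=max(cv2.findContours(my,0,1)[0],key=cv2.contourArea)
pp=np.array([plane(f,p[0][0],p[0][1],.122,True)[:2] for p in cn if p[0][0]>66])
A=np.c_[2*pp,np.ones(len(pp))];t=np.linalg.lstsq(A,(pp**2).sum(1),rcond=None)[0];print('ylid',t[:2],np.sqrt(t[2]+t[0]**2+t[1]**2))
d=t[:2]-s[:2];print('rotor yaw',np.degrees(np.arctan2(-d[0],d[1])),np.hypot(*d))
E
```

```text
lid [0.55996335 0.09907802] 0.03658608950448996
ylid [0.53407373 0.29339862] 0.03684255786426361
rotor yaw 7.588910593842834 0.19603766653971655
```

View pics/z2.png

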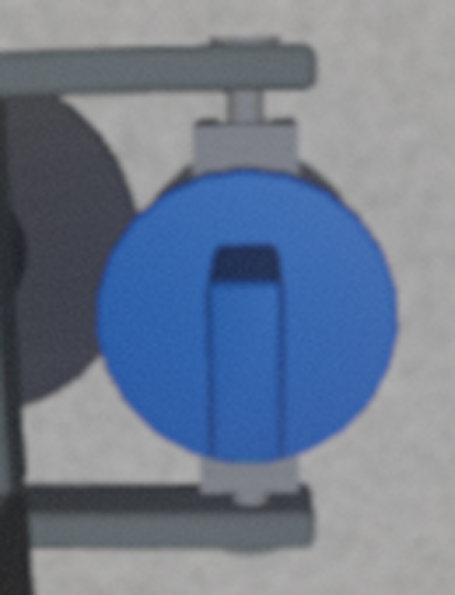

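```bash
python3 - <<'E'
from h import *
f=grab_frame('wrist')
c=np.array([[211,283],[280,283],[284,460],[208,460]])/3.5+[200,115]
P=np.array([plane(f,u,v,.167,True) for u,v in c]);print(P.round(4));print('fin',P.mean(0))
a=(P[2]+P[3]-P[0]-P[1])/2;print(np.linalg.norm(a),np.degrees(np.arctan2(-a[1],-a[0])))
E
```

```text
[[0.5774 0.1077 0.167 ]
 [0.5791 0.0937 0.167 ]
 [0.541  0.088  0.167 ]
 [0.539  0.104  0.167 ]]
fin [0.55911649 0.09836008 0.167     ]
0.0384623818159445 7.027918749455428
```

>>> drive_tool(
  plan=[
    {"xyz":[-2,2,-20],"angular":[0,0,0]},
    {"xyz":[-2,2,-45],"angular":[0,0,0]},
    {"xyz":[-2,2,-70],"angular":[0,0,0]},
    {"xyz":[-2,2,-90],"angular":[0,0,0]},
    {"xyz":[-2,2,-100],"angular":[0,0,0]},
  ],
)

```text
time: 2.6
tool_pos: [0.5577, 0.0994, 0.1491]
ee_rot: [-0.528, 0.531, -0.469, 0.468]
ft_force: [-0.2, -0.1, -0.0]
finger_gap: 0.704
```

>>> drive_tool(
  plan=[
    {"xyz":[0,0,-8],"angular":[0,0,0]},
    {"xyz":[0,0,-16],"angular":[0,0,0]},
    {"xyz":[0,0,-22],"angular":[0,0,0]},
    {"xyz":[0,0,-24],"angular":[0,0,0]},
    {"xyz":[0,0,-24],"angular":[0,0,0]},
  ],
)

```text
time: 3.1
tool_pos: [0.5591, 0.1, 0.1274]
ee_rot: [0.53, -0.53, 0.469, -0.469]
ft_force: [1.0, -0.1, -0.4]
finger_gap: 0.703
```

```bash
python3 - <<'E'
from h import *
o=robot.get_obs();print(o['time'],o['tool_pos'],o['finger_gap'],o['ft_force'])
f=grab_frame('wrist');save(f,'w2')
f=grab_frame('side');cv2.imwrite('pics/s2.png',cv2.resize(f['color'][110:240,220:380,::-1],None,fx=4,fy=4))
E
```

```text
3.1 [0.55911626 0.10004085 0.12735902] 0.7028515026514801 [ 1.00383577 -0.05392238 -0.39761028]
```

View pics/w2.png

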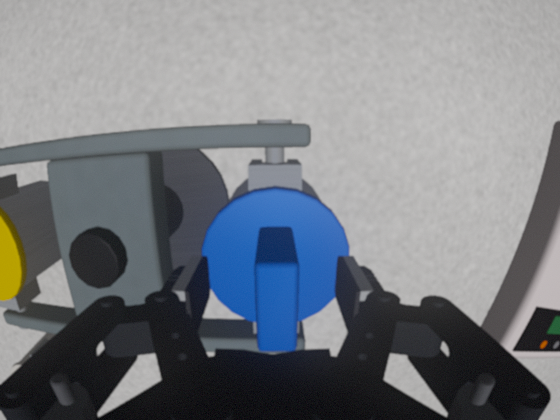

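View pics/s2.png

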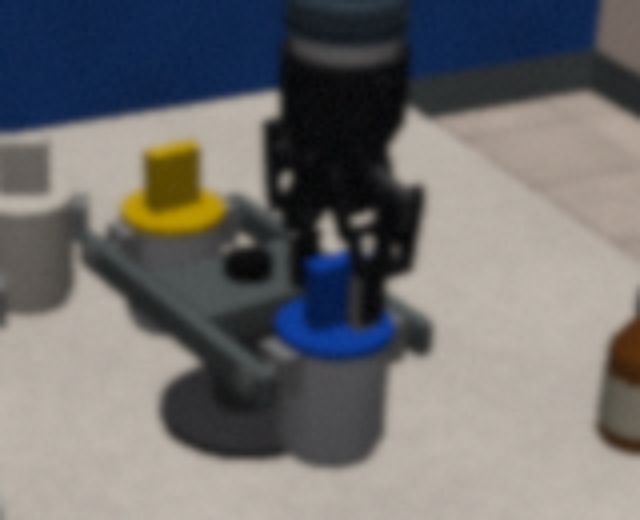

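The fin appears about 4 px (≈1.5 mm) off centre between the pads, towards -y. I'll correct that and close.

>>> drive_tool(
  plan=[
    {"xyz":[0.5,-1.5,-1],"angular":[0,0,0]},
    {"xyz":[0.5,-1.5,-1],"angular":[0,0,0]},
    {"xyz":[0.5,-1.5,-1],"angular":[0,0,0]},
  ],
  claw=30,
)

```text
time: 3.5
tool_pos: [0.5596, 0.0984, 0.1264]
ee_rot: [0.53, -0.529, 0.469, -0.469]
ft_force: [-0.4, -1.0, 0.4]
finger_gap: 0.346
```

```bash
python3 - <<'E'
from h import *
o=robot.get_obs();print(o['time'],o['tool_pos'],o['finger_gap'],o['ft_force'])
f=grab_frame('wrist');cv2.imwrite('pics/w3.png',cv2.resize(f['color'][180:360,180:370,::-1],None,fx=3.3,fy=3.3))
E
```

```text
3.5 [0.55961591 0.09840545 0.126447  ] 0.346270669060906 [-0.3820375  -0.97895214  0.35706039]
```

View pics/w3.png

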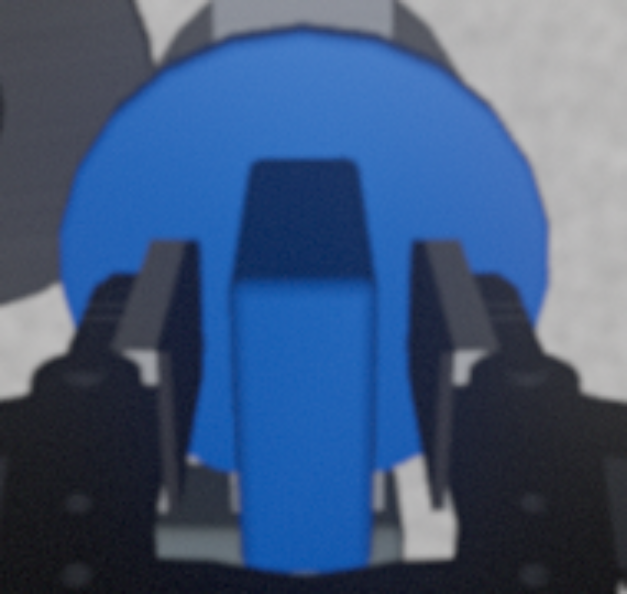

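Centred (fin midline 304, pads' midline 305). Closing now.

>>> drive_tool(
  plan=[
    {"xyz":[0,0,0],"angular":[0,0,0]},
    {"xyz":[0,0,0],"angular":[0,0,0]},
    {"xyz":[0,0,0],"angular":[0,0,0]},
    {"xyz":[0,0,0],"angular":[0,0,0]},
    {"xyz":[0,0,0],"angular":[0,0,0]},
  ],
  claw=5,
  force=60,
)

```text
time: 4.05
tool_pos: [0.5596, 0.0985, 0.1265]
ee_rot: [0.53, -0.53, 0.468, -0.468]
ft_force: [0.1, 0.2, 2.4]
finger_gap: 0.18
```

>>> drive_tool(
  plan=[
    {"xyz":[0,0,1],"angular":[0,0,0]},
    {"xyz":[0,0,3],"angular":[0,0,0]},
    {"xyz":[0,0,5],"angular":[0,0,0]},
    {"xyz":[0,0,7],"angular":[0,0,0]},
    {"xyz":[0,0,8],"angular":[0,0,0]},
  ],
)

```text
time: 4.55
tool_pos: [0.5591, 0.0985, 0.134]
ee_rot: [-0.529, 0.53, -0.469, 0.468]
ft_force: [0.8, -0.2, -3.6]
finger_gap: 0.186
```

```bash
python3 - <<'E'
from h import *
o=robot.get_obs();print(o['time'],o['tool_pos'],o['finger_gap'],o['ft_force'],o['moment'])
f=grab_frame('side');cv2.imwrite('pics/s4.png',cv2.resize(f['color'][110:240,220:380,::-1],None,fx=4,fy=4))
f=grab_frame('wrist');save(f,'w4')
E
```

```text
4.55 [0.55912038 0.09849698 0.13400889] 0.18602059247791908 [ 0.84087652 -0.18291479 -3.60592551] [-0.00999136 -0.05510169  0.03254961]
```

View pics/s4.png

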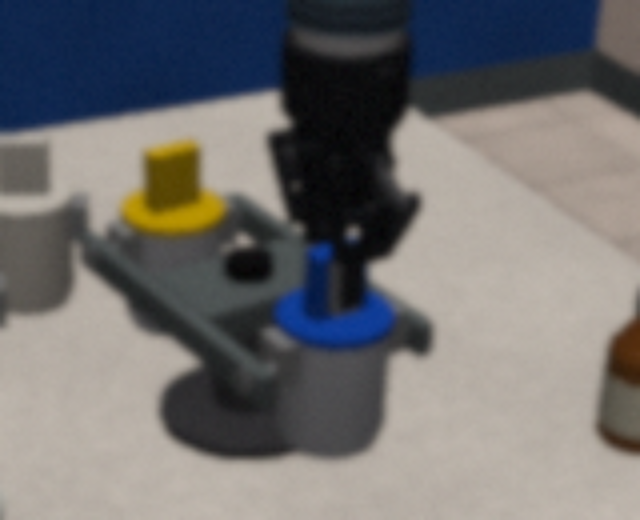

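View pics/w4.png

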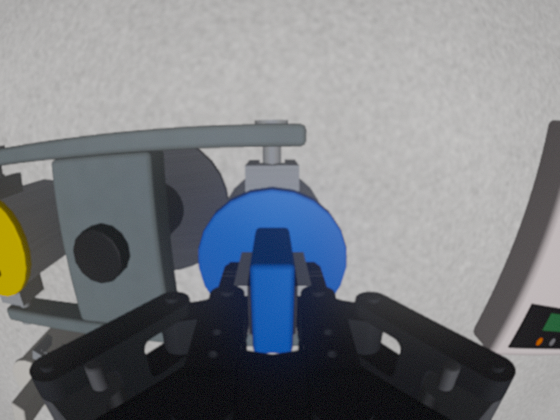

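The bucket rises with the gripper at about 4 N, upright and with no sideways force. I'll keep going straight up.

>>> drive_tool(
  plan=[
    {"xyz":[0,0,3],"angular":[0,0,0]},
    {"xyz":[0,0,6],"angular":[0,0,0]},
    {"xyz":[0,0,9],"angular":[0,0,0]},
    {"xyz":[0,0,12],"angular":[0,0,0]},
    {"xyz":[0,0,15],"angular":[0,0,0]},
  ],
)

```text
time: 5.15
tool_pos: [0.5596, 0.0985, 0.1496]
ee_rot: [0.53, -0.53, 0.468, -0.469]
ft_force: [1.0, 1.1, -5.2]
finger_gap: 0.18
```

>>> drive_tool(
  plan=[
    {"xyz":[0,0,5],"angular":[0,0,0]},
    {"xyz":[0,0,13],"angular":[0,0,0]},
    {"xyz":[0,0,24],"angular":[0,0,0]},
    {"xyz":[0,0,36],"angular":[0,0,0]},
    {"xyz":[0,0,50],"angular":[0,0,0]},
  ],
)

```text
time: 5.65
tool_pos: [0.5595, 0.0985, 0.2005]
ee_rot: [0.53, -0.53, 0.469, -0.469]
ft_force: [-0.2, 0.1, -4.6]
finger_gap: 0.181
```

>>> drive_tool(
  plan=[
    {"xyz":[0,0,14],"angular":[0,0,0]},
    {"xyz":[0,0,28],"angular":[0,0,0]},
    {"xyz":[0,0,40],"angular":[0,0,0]},
    {"xyz":[0,0,48],"angular":[0,0,0]},
    {"xyz":[0,0,50],"angular":[0,0,0]},
  ],
)

```text
time: 6.15
tool_pos: [0.5603, 0.0987, 0.2508]
ee_rot: [0.53, -0.529, 0.468, -0.469]
ft_force: [1.1, 0.3, -5.3]
finger_gap: 0.183
```

```bash
python3 - <<'E'
from h import *
o=robot.get_obs();print(o['time'],o['tool_pos'],o['finger_gap'],o['ft_force'],o['moment'],o['joints'])
f=grab_frame('side');save(f,'s5')
f=grab_frame('scene');save(f,'c5')
E
```

```text
6.15 [0.56030478 0.09870887 0.2508336 ] 0.18292351857712164 [ 1.10761694  0.29752496 -5.31091599] [0.01410796 0.00099501 0.01968617] [-0.40958109  0.2112184   0.18610544  1.78502315 -0.04278633  1.14667939
 -1.65858069]
```

View pics/s5.png

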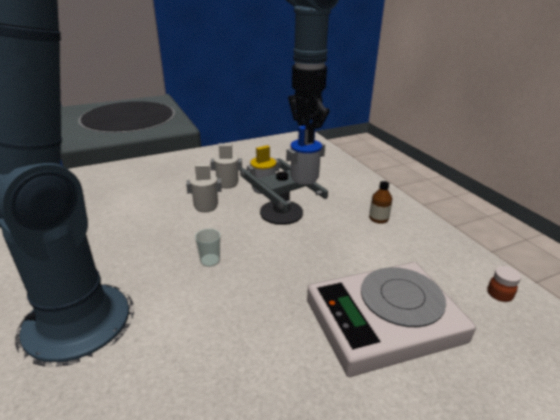

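View pics/c5.png

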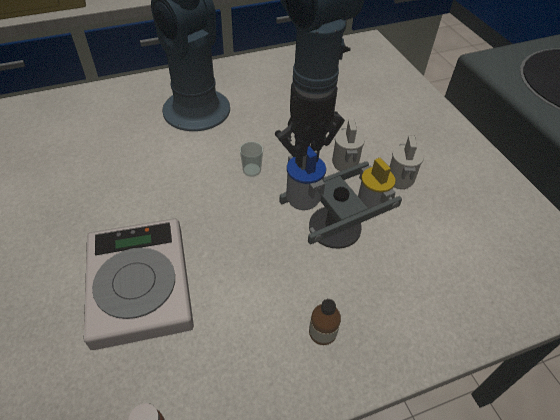

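>>> drive_tool(
  plan=[
    {"xyz":[1,-8,0],"angular":[0,0,0]},
    {"xyz":[2,-22,0],"angular":[0,0,0]},
    {"xyz":[3,-42,0],"angular":[0,0,0]},
    {"xyz":[4,-64,0],"angular":[0,0,0]},
    {"xyz":[6,-87,0],"angular":[0,0,0]},
  ],
)

```text
time: 6.75
tool_pos: [0.5649, 0.0089, 0.2485]
ee_rot: [-0.529, 0.53, -0.469, 0.469]
ft_force: [0.5, 0.0, -5.4]
finger_gap: 0.176
```

>>> drive_tool(
  plan=[
    {"xyz":[2,-24,0],"angular":[0,0,0]},
    {"xyz":[4,-48,0],"angular":[0,0,0]},
    {"xyz":[6,-72,0],"angular":[0,0,0]},
    {"xyz":[8,-96,0],"angular":[0,0,0]},
    {"xyz":[9,-120,0],"angular":[0,0,0]},
  ],
)

```text
time: 7.25
tool_pos: [0.5737, -0.1115, 0.2486]
ee_rot: [-0.529, 0.53, -0.469, 0.469]
ft_force: [0.5, 0.1, -5.0]
finger_gap: 0.177
```

>>> drive_tool(
  plan=[
    {"xyz":[2,-24,0],"angular":[0,0,0]},
    {"xyz":[4,-48,0],"angular":[0,0,0]},
    {"xyz":[6,-72,0],"angular":[0,0,0]},
    {"xyz":[7,-94,0],"angular":[0,0,0]},
    {"xyz":[8,-114,0],"angular":[0,0,0]},
  ],
)

```text
time: 7.75
tool_pos: [0.581, -0.2258, 0.2485]
ee_rot: [-0.528, 0.53, -0.469, 0.469]
ft_force: [0.5, -0.7, -4.2]
finger_gap: 0.179
```

>>> drive_tool(
  plan=[
    {"xyz":[1,-17,0],"angular":[0,0,0]},
    {"xyz":[1,-30,0],"angular":[0,0,0]},
    {"xyz":[1,-39,0],"angular":[0,0,0]},
    {"xyz":[1,-44,0],"angular":[0,0,0]},
    {"xyz":[1,-46,0],"angular":[0,0,0]},
  ],
)

```text
time: 8.25
tool_pos: [0.5833, -0.2688, 0.2491]
ee_rot: [-0.53, 0.53, -0.469, 0.468]
ft_force: [0.4, 0.2, -5.4]
finger_gap: 0.178
```

```bash
python3 - <<'E'
from h import *
o=robot.get_obs();print(o['time'],o['tool_pos'],o['finger_gap'],o['ft_force'],o['moment'],rot(o['ee_rot'])[:,1])
f=grab_frame('side');save(f,'s6')
f=grab_frame('scene');save(f,'c6')
E
```

```text
8.25 [ 0.58330616 -0.26879076  0.24909731] 0.17816093282655202 [ 0.35592794  0.18490252 -5.39942845] [ 0.02735945 -0.0062846  -0.00582653] [-3.35470129e-04  2.65333863e-04 -9.99999909e-01]
```

View pics/s6.png

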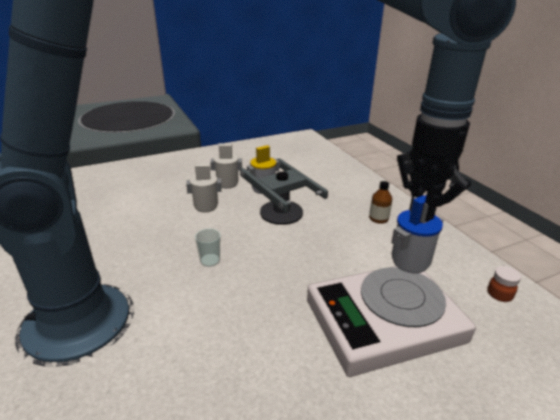

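View pics/c6.png

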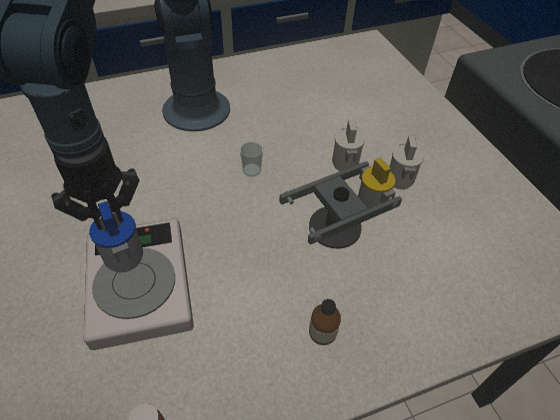

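>>> drive_tool(
  plan=[
    {"xyz":[0,0,-10],"angular":[0,0,0]},
    {"xyz":[0,0,-26],"angular":[0,0,0]},
    {"xyz":[0,0,-42],"angular":[0,0,0]},
    {"xyz":[0,0,-56],"angular":[0,0,0]},
    {"xyz":[0,0,-66],"angular":[0,0,0]},
  ],
)

```text
time: 8.85
tool_pos: [0.5822, -0.2676, 0.1803]
ee_rot: [-0.529, 0.53, -0.47, 0.467]
ft_force: [-0.4, 0.4, -3.9]
finger_gap: 0.18
```

>>> drive_tool(
  plan=[
    {"xyz":[0,0,-1],"angular":[0,0,0]},
    {"xyz":[0,0,-1],"angular":[0,0,0]},
  ],
)

```text
time: 9.05
tool_pos: [0.5834, -0.2685, 0.1818]
ee_rot: [-0.529, 0.53, -0.469, 0.468]
ft_force: [0.3, -0.1, -4.5]
finger_gap: 0.179
```

```bash
cat > m3.py <<'E'
from h import *
import sys
o=robot.get_obs();print(o['time'],o['tool_pos'],o['finger_gap'],o['ft_force'])
pb=o['tool_pos'][2]-.0965
for n,r in [('scene',(60,180,130)),('side',(340,190,130))]:
    f=grab_frame(n);x,y,s=r
    cv2.imwrite('pics/%s_%s.png'%(n,sys.argv[1]),cv2.resize(f['color'][y:y+s,x:x+s,::-1],None,fx=4.5,fy=4.5,interpolation=cv2.INTER_CUBIC))
    hsv=cv2.cvtColor(f['color'],cv2.COLOR_RGB2HSV);m=cv2.inRange(hsv,(105,120,40),(125,255,255));k=np.zeros_like(m);k[y:y+s,x:x+s]=255;m&=k
    cn=max(cv2.findContours(m,0,1)[0],key=cv2.contourArea)
    P=np.array([plane(f,p[0][0],p[0][1],pb+.092)[:2] for p in cn])
    for it in range(8):
        A=np.c_[2*P,np.ones(len(P))];t=np.linalg.lstsq(A,(P**2).sum(1),rcond=None)[0];rr=np.sqrt(t[2]+t[0]**2+t[1]**2)
        e=abs(np.hypot(*(P-t[:2]).T)-rr);P=P[e<max(.0012,np.percentile(e,88))]
    print(n,'lid',t[:2],rr,len(P))
E
python3 m3.py a
```

```text
9.05 [ 0.58335179 -0.26849377  0.18175983] 0.17864199839952757 [ 0.30393598 -0.10056351 -4.48301708]
scene lid [ 0.58751872 -0.26751194] 0.03730481226061385 71
side lid [ 0.58003548 -0.27441035] 0.037461237485003865 46
```

View pics/scene_a.png

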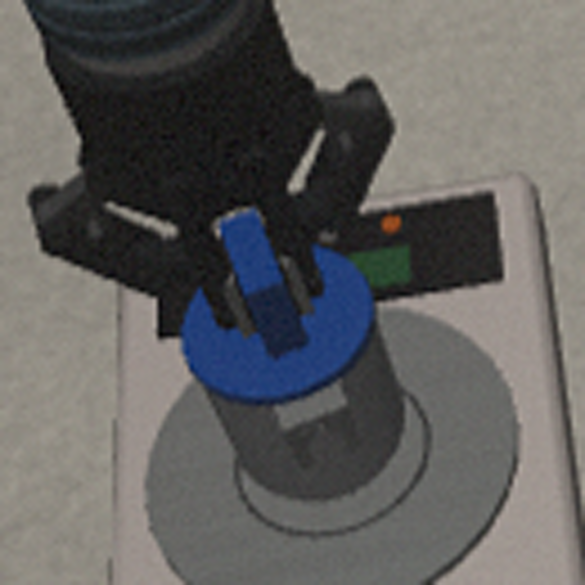

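View pics/side_a.png

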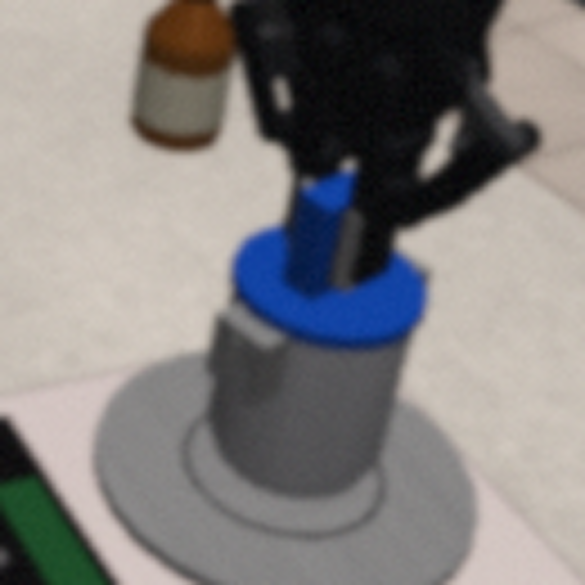

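>>> drive_tool(
  plan=[
    {"xyz":[0.5,1,-2],"angular":[0,0,0]},
    {"xyz":[0.5,1,-4],"angular":[0,0,0]},
    {"xyz":[0.5,1,-5.5],"angular":[0,0,0]},
    {"xyz":[0.5,1,-6.5],"angular":[0,0,0]},
    {"xyz":[0.5,1,-7],"angular":[0,0,0]},
  ],
)

```text
time: 9.65
tool_pos: [0.5839, -0.2675, 0.1751]
ee_rot: [-0.53, 0.53, -0.469, 0.468]
ft_force: [-0.0, -0.4, -5.0]
finger_gap: 0.177
```

>>> drive_tool(
  plan=[
    {"xyz":[0,0,-0.4],"angular":[0,0,0]},
    {"xyz":[0,0,-0.8],"angular":[0,0,0]},
    {"xyz":[0,0,-0.8],"angular":[0,0,0]},
  ],
)

```text
time: 9.95
tool_pos: [0.584, -0.2675, 0.1744]
ee_rot: [-0.53, 0.53, -0.469, 0.469]
ft_force: [-0.3, 1.0, -4.8]
finger_gap: 0.18
```

```bash
python3 m3.py b
```

```text
9.95 [ 0.58397211 -0.26752782  0.17442524] 0.17972996947867434 [-0.28232362  0.96718283 -4.82723039]
scene lid [ 0.58794289 -0.26666614] 0.03707656986853551 70
side lid [ 0.57859997 -0.27310663] 0.037581681824860956 46
```

View pics/scene_b.png

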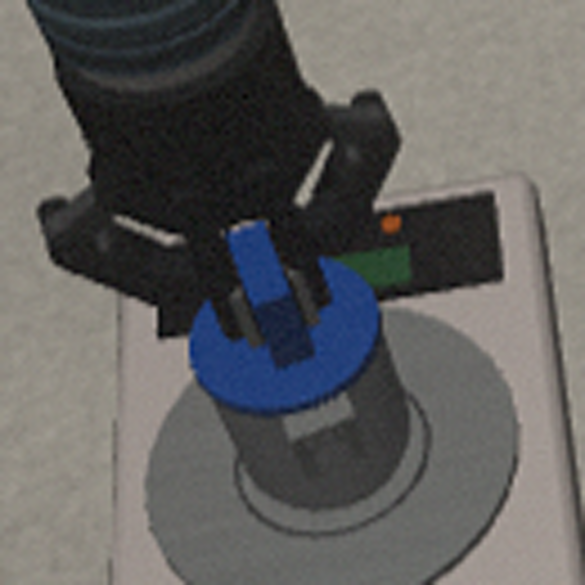

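View pics/side_b.png

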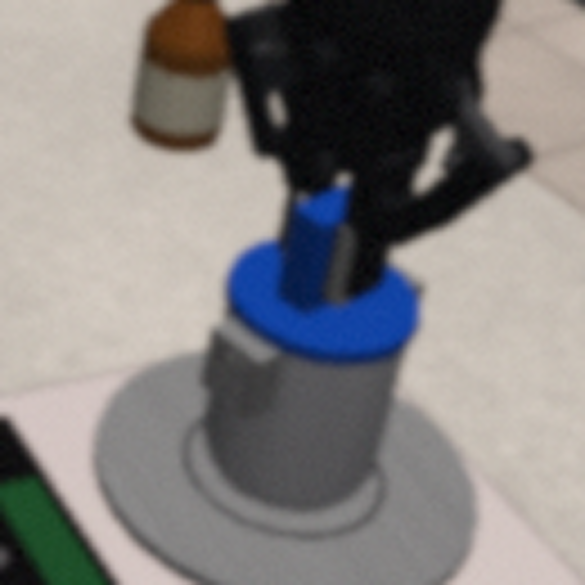

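Bucket is upright over the ring, about 3 mm above the pan. I'll lower it gently until the force changes.

>>> drive_tool(
  plan=[
    {"xyz":[0,0,-0.4],"angular":[0,0,0]},
    {"xyz":[0,0,-0.8],"angular":[0,0,0]},
    {"xyz":[0,0,-1.2],"angular":[0,0,0]},
    {"xyz":[0,0,-1.6],"angular":[0,0,0]},
    {"xyz":[0,0,-1.6],"angular":[0,0,0]},
  ],
)

```text
time: 10.55
tool_pos: [0.5839, -0.2675, 0.1728]
ee_rot: [-0.53, 0.53, -0.469, 0.468]
ft_force: [0.9, -0.5, -4.7]
finger_gap: 0.185
```

>>> drive_tool(
  plan=[
    {"xyz":[0,0,-0.4],"angular":[0,0,0]},
    {"xyz":[0,0,-0.8],"angular":[0,0,0]},
    {"xyz":[0,0,-0.8],"angular":[0,0,0]},
  ],
)

```text
time: 10.85
tool_pos: [0.584, -0.2675, 0.172]
ee_rot: [-0.53, 0.53, -0.469, 0.468]
ft_force: [0.0, -0.9, -4.7]
finger_gap: 0.182
```

>>> drive_tool(
  plan=[
    {"xyz":[0,0,-0.3],"angular":[0,0,0]},
    {"xyz":[0,0,-0.6],"angular":[0,0,0]},
    {"xyz":[0,0,-0.6],"angular":[0,0,0]},
  ],
)

```text
time: 11.15
tool_pos: [0.5841, -0.2675, 0.1717]
ee_rot: [0.53, -0.53, 0.469, -0.469]
ft_force: [-1.0, 1.0, -3.2]
finger_gap: 0.178
```

>>> drive_tool(
  plan=[
    {"xyz":[0,0,-0.3],"angular":[0,0,0]},
    {"xyz":[0,0,-0.5],"angular":[0,0,0]},
    {"xyz":[0,0,-0.5],"angular":[0,0,0]},
  ],
)

```text
time: 11.45
tool_pos: [0.5841, -0.2675, 0.1717]
ee_rot: [0.53, -0.529, 0.468, -0.469]
ft_force: [-1.9, 1.7, 1.0]
finger_gap: 0.183
```

Contact: the wrist reading went from -4.7 N to +1 N, so the pan carries the bucket. Releasing.

>>> drive_tool(
  plan=[
    {"xyz":[0,0,0],"angular":[0,0,0]},
    {"xyz":[0,0,0],"angular":[0,0,0]},
    {"xyz":[0,0,0],"angular":[0,0,0]},
    {"xyz":[0,0,0],"angular":[0,0,0]},
  ],
  claw=50,
)

```text
time: 11.85
tool_pos: [0.5844, -0.2677, 0.1713]
ee_rot: [0.53, -0.529, 0.468, -0.469]
ft_force: [-0.0, -0.5, 1.5]
finger_gap: 0.587
```

>>> drive_tool(
  plan=[
    {"xyz":[0,0,6],"angular":[0,0,0]},
    {"xyz":[0,0,18],"angular":[0,0,0]},
    {"xyz":[0,0,36],"angular":[0,0,0]},
    {"xyz":[0,0,56],"angular":[0,0,0]},
    {"xyz":[0,0,80],"angular":[0,0,0]},
  ],
)

```text
time: 12.35
tool_pos: [0.5838, -0.2675, 0.2523]
ee_rot: [-0.53, 0.53, -0.469, 0.469]
ft_force: [0.9, -0.2, -0.3]
finger_gap: 0.583
```

>>> drive_tool(
  plan=[
    {"xyz":[-10,5,20],"angular":[0,0,0]},
    {"xyz":[-30,20,40],"angular":[0,0,0]},
    {"xyz":[-60,50,55],"angular":[0,0,0]},
    {"xyz":[-80,70,60],"angular":[0,0,0]},
    {"xyz":[-80,70,60],"angular":[0,0,0]},
  ],
)

```text
time: 12.85
tool_pos: [0.5031, -0.1949, 0.3136]
ee_rot: [0.532, -0.529, 0.467, -0.468]
ft_force: [1.0, -0.1, 0.3]
finger_gap: 0.583
```

```bash
python3 - <<'E'
from h import *
o=robot.get_obs();print(o['time'],o['tool_pos'],o['finger_gap'],o['ft_force'])
for n in ['scene','side']:
    f=grab_frame(n);save(f,n+'_f')
E
python3 m3.py f 2>&1 | head -1; python3 - <<'E'
from h import *
for n,r in [('scene',(60,180,130)),('side',(340,190,130))]:
    f=grab_frame(n);x,y,s=r
    hsv=cv2.cvtColor(f['color'],cv2.COLOR_RGB2HSV);m=cv2.inRange(hsv,(105,120,40),(125,255,255));k=np.zeros_like(m);k[y:y+s,x:x+s]=255;m&=k
    cn=max(cv2.findContours(m,0,1)[0],key=cv2.contourArea)
    P=np.array([plane(f,p[0][0],p[0][1],.167)[:2] for p in cn])
    for it in range(8):
        A=np.c_[2*P,np.ones(len(P))];t=np.linalg.lstsq(A,(P**2).sum(1),rcond=None)[0];rr=np.sqrt(t[2]+t[0]**2+t[1]**2)
        e=abs(np.hypot(*(P-t[:2]).T)-rr);P=P[e<max(.0012,np.percentile(e,88))]
    print(n,t[:2],rr)
E
```

```text
12.85 [ 0.5031125  -0.19494639  0.31360435] 0.5830040783285788 [ 1.01880695 -0.10606917  0.25247595]
12.95 [ 0.50437021 -0.19753562  0.31244676] 0.5855028136189052 [ 0.05594674  0.32540317 -1.06673783]
scene [ 0.58746199 -0.26683868] 0.03727048316751533
side [ 0.59060841 -0.26847464] 0.04793933194860079
```

View pics/scene_f.png

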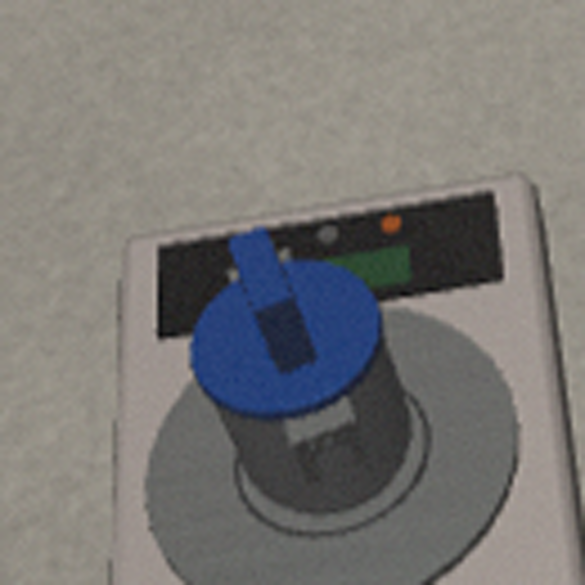

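View pics/side_f.png

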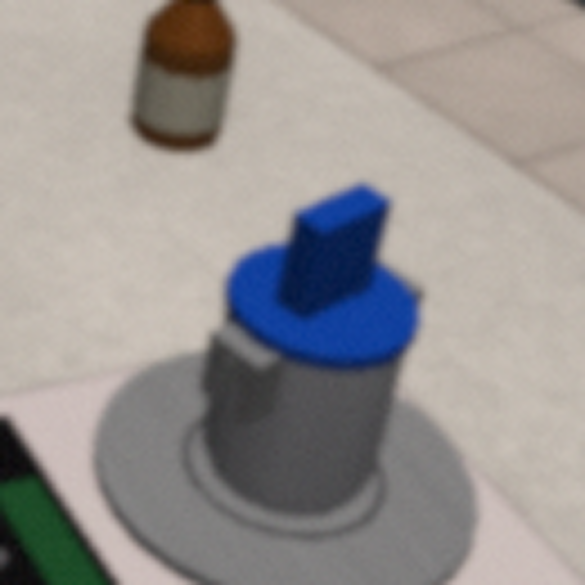

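The bucket stands upright inside the ring with the gripper clear. One quick check that yellow is undisturbed, then I'll hand in.

```bash
python3 - <<'E'
from h import *
from m import blobs
for n in ['scene','side']: 
    f=grab_frame(n);print(n,blobs(f,'y')[2]);save(f,n+'_end')
E
```

```text
scene [(2, [362, 167, 33, 25, 434], [377.2, 181.1])]
side [(1, [251, 146, 25, 23, 378], [262.8, 158.8])]
```

View pics/scene_end.png

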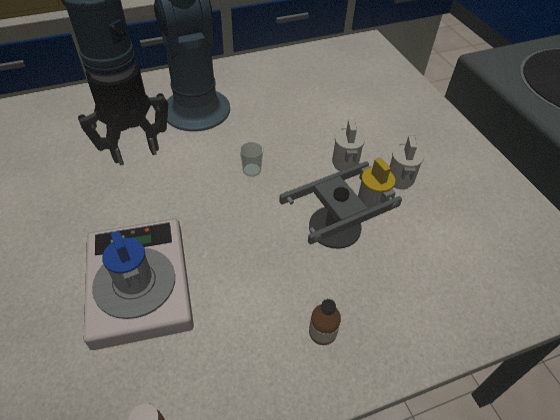

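Blue stands on the pan at about (130,270), yellow is unchanged at (377,181), and the arm is clear.

```bash
python3 -c "
from h import *
print(order.close_job())"
```

```text
the job is handed in; nothing more can be done
None
```

I lifted the blue-lidded bucket straight up off the trunnion pins and stood it upright in the ring on the balance's pan. I then let go, moved the arm clear and handed the job in at about 13 s. Sideways forces during the lift stayed at about 1 N, so nothing swung or caught.

**Touchdown:** it was gentle. The wrist reading went from -4.7 N to +1 N before I opened the fingers.

**Last checks:**
- **Blue bucket:** the final pictures show it upright inside the ring with the gripper clear. I estimate it is within 2–3 mm of the pan's centre.
- **Yellow bucket:** it still hangs in the rotor, at the same pixels as at the start in both views.
- **Disagreement:** the lid-circle fits from the two fixed cameras differed by several mm. While the bucket was still held, the lid's visible side edge probably explains most of that. After release the side-view fit failed outright (48 mm radius against a true 36 mm), so I judged the final centring from the ring in the pictures and the arm's own position.

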